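Clamp a carton in the hold-down fixture

TASK

Push the square white carton along the deck of the hold-down fixture, between the guide rails, until it is fully home against the end stop. Then flip the fixture's lever over past centre so that it snaps down onto the carton and holds it there, and move clear. Only push with the fingers: do not lift the carton, and leave the other things on the table where they are.

Things in the scene. Friction and masses are not known exactly. Their poses are not given: they have to be found in the camera images.
- carton: square white cardboard box, 74 x 74 x 55 mm tall, about 60 g, loose, standing on the deck at the open end of the fixture; origin at the centre of its underside, z up, x and y normal to its side faces (x roughly along the fixture's x). It slides easily. A bag sealer 100 mm high stands to the right of the fixture's open end, 5 to 15 cm off.
- fixture: fixed fixture: aluminium deck 330 x 138 mm, top 20 mm above the table. Origin on the table under the carton's home place; x runs along the deck from the open end (x = -210 mm) to the lever end (+120), z up. Two grey rails rise 22 mm above the deck, 78 mm apart from x = -45 to +40, flared to 116 mm at x = -84. End stop: face at x = +37.5, 36 mm tall above the deck; the lever's bracket is behind it
- carton_home (a point): where the carton's centre (half-way up) is when it is fully home: on the fixture's midline, 47.5 mm above the table; axes as the fixture's
- lever_tip (a point): free end of the lever's round black grip (21 mm in diameter, the last 58 mm of the lever; below it a flat steel bar 7 x 14 mm with a rubber foot on the carton side). It is 138 mm from the pivot, a crosswise hinge at x = +62, y = 0, z = 100 mm in the fixture's frame. At the start it is at x = +140 mm, y = 0, 214 mm above the table
- hold_down (a joint): lever angle, rad. 0: open, leaning 0.6 rad from upright away from the carton (to the fixture's +x); 0.6: upright; about 2.17: lying level over the carton with its foot on it (2.21 with no carton there). A spring drives it to the nearer end: below about 1.1 it springs back open, beyond that it snaps over towards the carton. Moving it takes about 4 N at the grip, less near centre
- battery: bystander: white-green round battery cell, 33 mm in diameter, 62 mm tall, standing; origin at the centre of its underside
- lamp_pack: bystander: small upright lamp box, 36 x 36 x 75 mm; origin at the centre of its underside
- pen: bystander: felt marker lying on the table, 140 mm long, 18 mm thick; origin under its middle

How it is judged:
By the outcome, as a careful person would: the job done as asked, in the order asked, and still so for the second after the job is handed in, with the robot touching nothing.
It also fails if it takes over 54 s, if anything falls off the work surface, if the arm or the gripper's body presses on something with over 40 N, if the wrist force passes 120 N, or if a joint passes its speed limit or range.

ROBOT

A 7-joint arm with a two-finger parallel gripper is mounted at the origin on a cart in front of the work surface, level with it; the furniture and walls round the work are solid. World frame = base frame: x ahead of the robot, y to its left, z up, the work surface at z = 0. Lengths are in m, angles in rad, forces in N, time in s.
With the tool pointing down it reaches from about 0.425 to 0.925 m from the base axis. Payload 6.8 kg.
Tool frame: the origin (TCP) lies at the very end of the fingers, on their centre line; the grasp point (between the pads) lies 19 mm behind it; z points along the fingers, y is the line along which they close (so a half turn about z gives the same grasp; the last joint's range is limited). The gripper opens to 85 mm and grips with 20 to 120 N. Pads are 22 mm wide; open, the fingers measure 114 mm over their backs; the gripper's body (76 mm by 85 mm) begins 54 mm behind the grasp point. The pads swing forward as they close: fully open they stand 13 mm farther back than shut.
Start: joints at [1.111, 0.477, 0.022, 1.555, -0.011, 1.109, -0.083], TCP at [0.233, -0.634, 0.231] pointing down, gripper open.
Joint ranges: [-2.96, 2.96], [-0.34, 2.1], [-1.41, 1.46], [0.24, 2.44], [-1.37, 4.51], [0.17, 1.92], [-2.96, 2.96]. Speed limits (rad/s): [2.39, 2.39, 3.14, 3.14, 3.14, 3.14, 3.14].

INTERFACE

Orientations are given as a unit quaternion [w, x, y, z].
In Python, from station import get_obs, read_camera, hand_in gives the robot as it stands.
- The arm moves only by the tool arm_command, never from a script. Its argument "commands" is one flat list of numbers, 7 for each row, row after row: the shift along the tool's x, y, z in m, then the turn, a rotation vector about the tool's x, y, z in degrees, then the opening, from 0 (shut) to 1 (fully open). In form: [tx, ty, tz, rx, ry, rz, fingers, tx, ty, tz, rx, ry, rz, fingers, ...]. A call has 1 to 8 rows; each row is the pose to reach, as a shift and turn from the pose commanded when the call began, along the tool's axes at that moment; what a row does not reach only later rows make up. A row lasts 1/10 s, in which the tool goes at most 50 mm and 8.59 degrees, less where a joint would pass 70% of its speed; a pose out of reach is approached as far as the arm can. A call with a gripper value outside its range is refused whole. The fingers move at their own pace and stop on an object; "force" is the grip in N (left out, the last holds). Time passes only in rows, so rows that repeat a pose let the fingers close. It gives the time, the measured TCP pose, the force, the opening and the grip force at its end, in the units of the state.
- get_obs(): the state, without advancing time (a new reading comes with each control period).
- read_camera(name): name is "side" or "top"; returns a dict with "img" (384x512x3 uint8, red, green, blue), "camera_matrix" (3x3 intrinsics, pixels), "pose" (4x4, takes a point from camera to world coordinates). Camera axes: x right, y down, z forward; pixel columns grow to the right and rows downward; lengths in m; the calibration is good to about 2 mm. A picture is of the moment at which its call begins. There is no depth.
- hand_in(): hands the job in; it is judged then, once.
The state is a dict: "t": time; "q": joint angles; "joint_vel": joint speeds; "joint_torque": joint torques, N m; "eef_pos": TCP position; "tool_rot": TCP orientation; "contact_force": force on the tool from outside, world axes, zero at the start; "torque": the same for the moment, N m; "gripper_width": opening from 0.0 (shut) to 1.0 (fully open); "grasp_force": force on a finger pad.
Only numpy, scipy, OpenCV 4.12 (cv2) and the standard library are available. Lean on these libraries where they do the work, as an engineer would, in place of code of your own. Each camera call takes 0.05 s, during which the arm holds its last target. There are 200 camera calls.

## Working session

There is one attempt and no reset: what is moved stays moved. The work goes in short steps, Python scripts to look and compute and a tool call to move; the robot and the scene stay as the last step left them, time stands still between calls to the robot, and variables do not carry over. Pictures are saved under pics/ and viewed, at most 10 in all, crops included, and the job is handed in when it is done.

Besides the shell and the picture viewer there is one more tool, called as a command line: name --argument value ..., lists and objects as JSON in quotes. arm_command: Moves the arm, as the interface text tells. Its arguments: {"type":"object","properties":{"commands":{"type":"array","items":{"type":"number"}},"force":{"type":"number"}},"required":["commands"]}

```bash
mkdir -p pics; ls; python3 - <<'E'
from station import *
import cv2,numpy as np
np.set_printoptions(precision=4,suppress=True)
print(get_obs())
for n in("side","top"):
    c=read_camera(n);cv2.imwrite(f"pics/{n}0.png",cv2.resize(c["img"][:,:,::-1],None,fx=1.5,fy=1.5,interpolation=cv2.INTER_CUBIC));print(c["camera_matrix"],c["pose"])
    np.savez(f"{n}.npz",K=c["camera_matrix"],T=c["pose"],img=c["img"])
E
```

```text
pics
{'t': 0.0, 'q': array([ 1.1109,  0.4778,  0.0223,  1.5565, -0.0115,  1.1093, -0.0831]), 'joint_vel': array([-0.0009, -0.0012, -0.0005,  0.0011,  0.0009,  0.0013, -0.0002]), 'joint_torque': array([  0.0004, -59.6448,   1.6082, -28.1192,   0.0126,   0.0094,
        -0.    ]), 'eef_pos': array([ 0.2324, -0.6331,  0.2303]), 'tool_rot': array([-0.0009,  0.9846,  0.175 , -0.0002]), 'contact_force': array([ 0.4733,  0.4276, -0.5424]), 'torque': array([ 0.0327,  0.0301, -0.008 ]), 'grasp_force': 0.0, 'gripper_width': 1.002365581251911}
[[469.5955   0.     244.3634]
 [  0.     469.5955 191.7312]
 [  0.       0.       1.    ]] [[-0.9714 -0.096   0.2172  0.2703]
 [-0.2374  0.423  -0.8745  1.0446]
 [-0.0079 -0.901  -0.4337  0.7131]
 [ 0.      0.      0.      1.    ]]
[[445.5766   0.     260.9775]
 [  0.     445.5766 194.2508]
 [  0.       0.       1.    ]] [[ 0.0216 -0.9833  0.1805  0.3529]
 [-0.9998 -0.0204  0.0083 -0.1189]
 [-0.0045 -0.1806 -0.9835  1.2979]
 [ 0.      0.      0.      1.    ]]
```

View pics/side0.png

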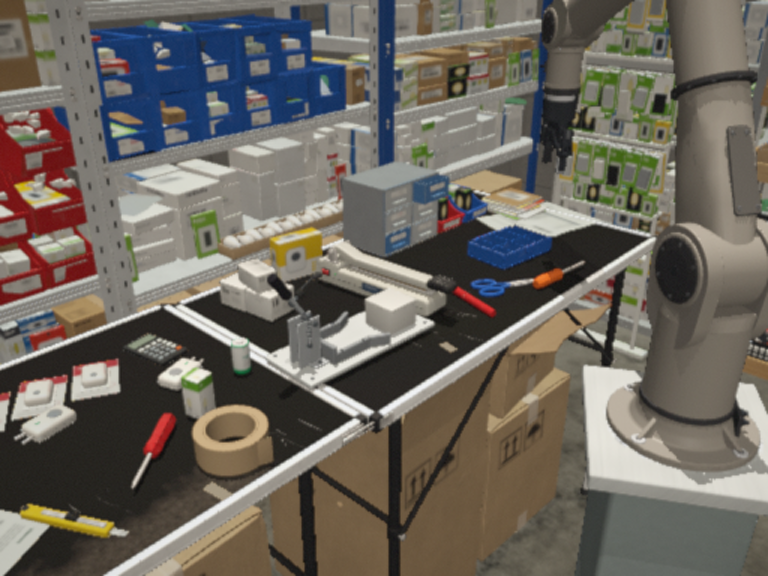

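View pics/top0.png

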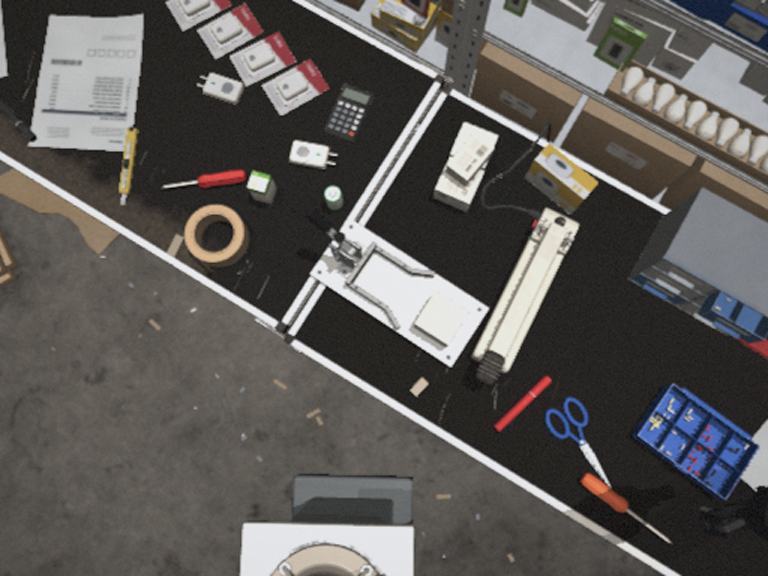

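The side view shows the fixture at about (350,340), with the carton at (390,310) and the lever at (280,290). In the top view the deck spans roughly (310,270) to (490,310), the carton is at (438,318), and the sealer lies on the right. Next I'll enlarge both.

```bash
python3 - <<'E'
import cv2,numpy as np
for n,(x,y,w,h) in dict(side=(150,170,150,100),top=(195,130,145,118)).items():
    i=np.load(n+".npz")["img"][y:y+h,x:x+w,::-1]
    i=cv2.resize(i,None,fx=5,fy=5,interpolation=cv2.INTER_CUBIC)
    cv2.imwrite(f"pics/{n}1.png",i)
E
```

```text
(no output)
```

View pics/side1.png

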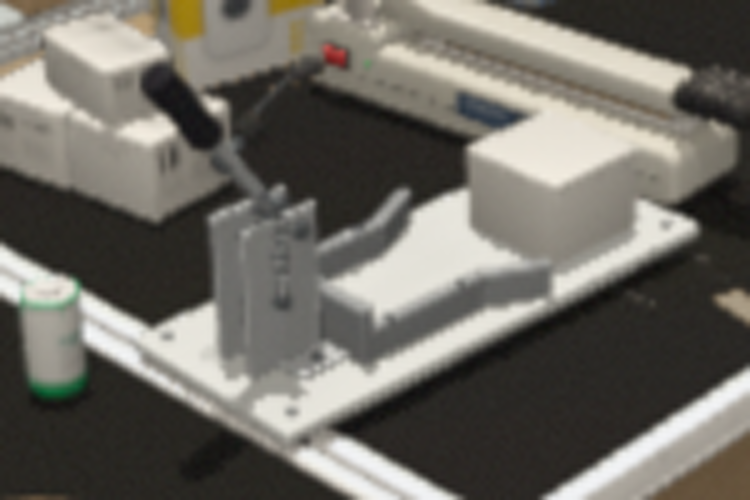

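View pics/top1.png

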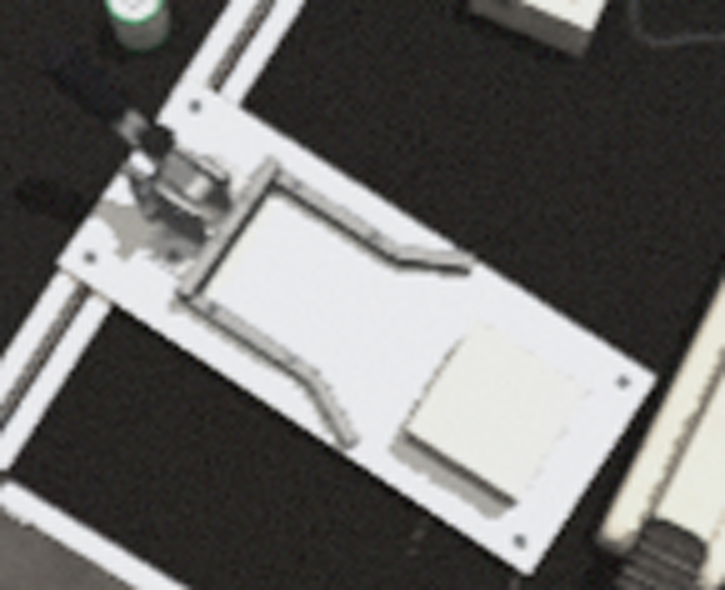

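The top crop shows the deck corners at (655,375), (530,573) and (60,262), screws at the corners, and the carton top at (485,325), (590,390), (512,500) and (405,430). In the side crop the deck corners are (698,228) and (292,437). The carton top is at (470,150), (555,185) and (637,145), and the grip end is at about (155,75).

```bash
cat > h.py <<'E'
import numpy as np,cv2
from scipy.optimize import least_squares
np.set_printoptions(precision=4,suppress=True)
C={n:np.load(n+".npz") for n in("side","top")}
O=dict(side=(150,170),top=(195,130))
def full(n,p): return (np.array(p,float)+.5)/5-.5+O[n]
def proj(n,P):
    T=np.linalg.inv(C[n]["T"]);c=np.atleast_2d(P)@T[:3,:3].T+T[:3,3];u=c@C[n]["K"].T
    return u[:,:2]/u[:,2:]
def ray(n,p):
    T=C[n]["T"];d=T[:3,:3]@np.linalg.inv(C[n]["K"])@np.r_[p,1.];return T[:3,3],d
def onz(n,p,z): o,d=ray(n,p);return o+d*(z-o[2])/d[2]
def tri(a,b):
    o1,d1=ray("side",a);o2,d2=ray("top",b)
    A=np.c_[d1,-d2];s=np.linalg.lstsq(A,o2-o1,rcond=None)[0];p,q=o1+s[0]*d1,o2+s[1]*d2
    return (p+q)/2,np.linalg.norm(p-q)
def W(p,L): # pose x,y,yaw,z
    c,s=np.cos(p[2]),np.sin(p[2]);L=np.array(L);return np.c_[p[0]+c*L[:,0]-s*L[:,1],p[1]+s*L[:,0]+c*L[:,1],p[3]+L[:,2]]
E
python3 - <<'E'
from h import *
# tri checks
for nm,a,b in [("deckR?",(698,228),(530,573)),("deckNL",(292,437),(60,262)),("cart A",(555,185),(405,430)),("cart B",(637,145),(512,500)),("cart C",(470,150),(485,325)),("tip",(152,72),(58,60))]:
    print(nm,*tri(full("side",a),full("top",b)))
# fixture corners: local (-.21,-.069) right.. guess orientation: +x towards world +y,+x
fx=[("top",(655,375),(-.21,-.069,0)),("top",(530,573),(-.21,.069,0)),("top",(60,262),(.12,.069,0)),
    ("side",(698,228),(-.21,.069,0)),("side",(292,437),(.12,.069,0)),("side",(145,352),(.12,-.069,0))]
h=.037
ct=[("top",(485,325),(h,-h,0)),("top",(590,390),(-h,-h,0)),("top",(512,500),(-h,h,0)),("top",(405,430),(h,h,0)),
    ("side",(555,185),(h,h,0)),("side",(637,145),(-h,h,0)),("side",(470,150),(h,-h,0))]
for nm,D,g in(("fix",fx,[.5,-.1,1.0,.02]),("cart",ct,[.45,-.25,1.0,.075])):
    f=lambda p:np.concatenate([(proj(n,W(p,[L]))[0]-full(n,q)) for n,q,L in D])
    r=least_squares(f,g,loss="soft_l1");print(nm,r.x,np.degrees(r.x[2]));print(f(r.x).reshape(-1,2))
    if nm=="fix":F=r.x
    else:
        d=r.x-F;c,s=np.cos(F[2]),np.sin(F[2]);print("cart in fix",c*d[0]+s*d[1],-s*d[0]+c*d[1],np.degrees(d[2]))
for L in[(.14,0,.194)]:
    P=W(F,[L]);print("tip pred",P,[(proj(n,P)-O[n])*5 for n in O])
E
```

```text
deckR? [ 0.4443 -0.2246  0.0184] 0.001080165612199086
deckNL [0.6194 0.052  0.0182] 0.003102372397629313
cart A [ 0.5182 -0.1502  0.0773] 0.0007951449318121919
cart B [ 0.4803 -0.2094  0.0789] 0.00041847116201430015
cart C [ 0.5796 -0.194   0.0718] 0.0019880669159500716
tip [0.6871 0.0324 0.2144] 0.005731829057102342
fix [ 0.6133 -0.0841  1.0144  0.0167] 58.121413081353374
[[ 0.7433  0.1008]
 [ 0.4597  0.4   ]
 [-0.6273  1.0331]
 [ 0.0242  0.2502]
 [-0.3449  0.8458]
 [-2.5008 -1.4054]]
cart [ 0.53   -0.2015  0.9991  0.0761] 57.24203274817947
[[-1.2541 -1.1738]
 [ 0.0739  0.4918]
 [ 1.0671  0.6011]
 [ 0.0333 -0.3333]
 [-0.0896  0.3357]
 [ 0.7269  0.4169]
 [-0.4439 -0.7401]]
cart in fix -0.1437211611666832 0.008790437304738503 -0.8793803331739041
tip pred [[0.6873 0.0348 0.2107]] [array([[153.9411,  79.9257]]), array([[50.9984, 54.1053]])]
```

```bash
python3 - <<'E'
from h import *
S=np.array([onz("top",full("top",p),.02) for p in[(624,381),(519,541),(195,105),(90,257)]])
m=S.mean(0);d=S[2]+S[3]-S[0]-S[1];d2=S[1]+S[3]-S[0]-S[2];ya=np.arctan2(d[1],d[0]);yb=np.arctan2(-d2[0],d2[1])
print("screw ctr",m,np.degrees([ya,yb]),np.linalg.norm(d)/2,np.linalg.norm(d2)/2)
y=np.radians(58.1);c,s=np.cos(y),np.sin(y);H=m[:2]+.045*np.r_[c,s];print("home",H)
R=np.array([[c,s],[-s,c]])
for nm,p,z in[("carton c",(498,411),.075),("sealer edge",(600,530),0),("sealer",(600,530),.05),("sealer",(725,290),.05),("handle",(650,590),.09),("sealer",(600,530),.1)]:
    P=onz("top",full("top",p),z);print(nm,P,"fix",R@(P[:2]-H))
print("tip in fix",R@(np.r_[.6871,.0324]-H))
print("target",[H+R.T@np.r_[x,v] for x,v in((-.205,.006),(-.048,0),(.165,0))])
E
```

```text
screw ctr [ 0.5903 -0.1214  0.02  ] [57.5985 57.634 ] 0.30019351751246764 0.11101761524301475
home [ 0.614  -0.0832]
carton c [ 0.5298 -0.2016  0.075 ] fix [-0.1451  0.0089]
sealer edge [ 0.4719 -0.2666  0.    ] fix [-0.2308  0.0237]
sealer [ 0.4674 -0.2609  0.05  ] fix [-0.2284  0.0306]
sealer [ 0.6058 -0.3322  0.05  ] fix [-0.2158 -0.1246]
handle [ 0.4319 -0.2833  0.09  ] fix [-0.2661  0.0489]
sealer [ 0.4628 -0.2552  0.1   ] fix [-0.226   0.0375]
tip in fix [ 0.1367 -0.001 ]
target [array([ 0.5006, -0.254 ]), array([ 0.5887, -0.1239]), array([0.7012, 0.0569])]
```

arm_command --commands '[0.384,-0.263,0,0,0,-37.7,0.35,0.384,-0.263,0,0,0,-37.7,0.35,0.384,-0.263,0,0,0,-37.7,0.35,0.384,-0.263,0,0,0,-37.7,0.35,0.384,-0.263,0,0,0,-37.7,0.35,0.384,-0.263,0,0,0,-37.7,0.35,0.384,-0.263,0,0,0,-37.7,0.35,0.384,-0.263,0,0,0,-37.7,0.35]'

```text
t: 0.9
eef_pos: [0.4651, -0.3059, 0.2312]
tool_rot: [-0.0, 0.875, 0.484, -0.0]
contact_force: [0.3, -0.7, -0.2]
gripper_width: 0.349
grasp_force: 0.0
```

arm_command --commands '[0,0,0,0,0,0,0.35,0,0,0,0,0,0,0.35,0,0,0,0,0,0,0.35]'

```text
t: 1.2
eef_pos: [0.4636, -0.3089, 0.231]
tool_rot: [-0.0, 0.876, 0.483, -0.001]
contact_force: [-0.4, 0.2, 0.4]
gripper_width: 0.349
grasp_force: 0.0
```

arm_command --commands '[0.034,0.002,0,0,0,0,0.35,0.067,0.0035,0,0,0,0,0.35,0.067,0.0035,0.04,0,0,0,0.35,0.067,0.0035,0.08,0,0,0,0.35,0.067,0.0035,0.12,0,0,0,0.35,0.067,0.0035,0.125,0,0,0,0.35,0.067,0.0035,0.125,0,0,0,0.35]'

```text
t: 1.9
eef_pos: [0.502, -0.254, 0.1058]
tool_rot: [-0.001, 0.876, 0.483, -0.001]
contact_force: [0.3, -0.7, 1.1]
gripper_width: 0.348
grasp_force: 0.0
```

```bash
python3 - <<'E'
from station import *
import cv2,numpy as np
print(get_obs()["eef_pos"])
c=[]
for n,(x,y) in dict(side=(150,170),top=(195,130)).items():
    i=read_camera(n)["img"][y-30:y+90,x+20:x+150,::-1] if n=="side" else read_camera(n)["img"][y:y+120,x+20:x+150,::-1]
    c.append(cv2.resize(i,None,fx=3,fy=3,interpolation=cv2.INTER_CUBIC))
cv2.imwrite("pics/c2.png",np.hstack(c))
E
```

```text
[ 0.50198079 -0.25401413  0.10580607]
```

View pics/c2.png

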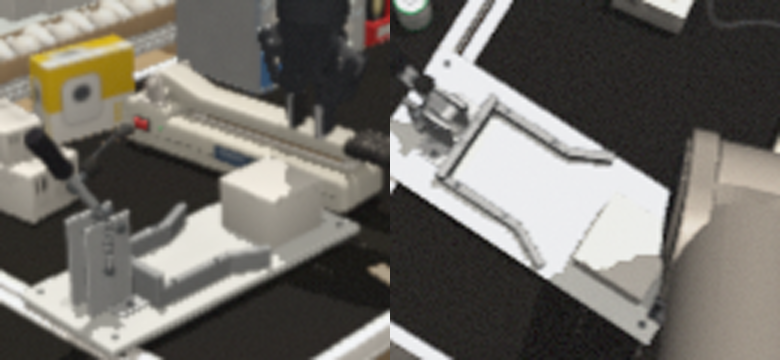

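The side view shows both fingers coming down in the gap between the carton (270,200) and the sealer (350,150). I'll go down the rest of the way, then push gently.

arm_command --commands '[0,0,0.02,0,0,0,0.35,0,0,0.04,0,0,0,0.35,0,0,0.057,0,0,0,0.35,0,0,0.057,0,0,0,0.35,0.006,0,0.057,0,0,0,0.35,0.012,0,0.057,0,0,0,0.35,0.018,0,0.057,0,0,0,0.35,0.024,0,0.057,0,0,0,0.35]'

```text
t: 2.8
eef_pos: [0.5169, -0.2322, 0.0503]
tool_rot: [0.001, 0.875, 0.484, 0.001]
contact_force: [-0.3, -0.8, -0.0]
gripper_width: 0.348
grasp_force: 0.4
```

arm_command --commands '[0.006,0,0,0,0,0,0.35,0.012,0,0,0,0,0,0.35,0.018,0,0,0,0,0,0.35,0.024,0,0,0,0,0,0.35,0.03,0,0,0,0,0,0.35,0.036,0,0,0,0,0,0.35,0.042,0,0,0,0,0,0.35,0.048,0,0,0,0,0,0.35]'

```text
t: 3.6
eef_pos: [0.5412, -0.1981, 0.0502]
tool_rot: [0.003, 0.876, 0.482, -0.002]
contact_force: [-4.3, -20.3, 6.8]
gripper_width: 0.356
grasp_force: 9.2
```

```bash
python3 - <<'E'
from station import *
import cv2,numpy as np
c=[]
for n,(x,y) in dict(side=(170,160),top=(195,130)).items():
    i=read_camera(n)["img"][y:y+120,x:x+130,::-1]
    c.append(cv2.resize(i,None,fx=3,fy=3,interpolation=cv2.INTER_CUBIC))
cv2.imwrite("pics/c3.png",np.hstack(c))
E
```

```text
(no output)
```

View pics/c3.png

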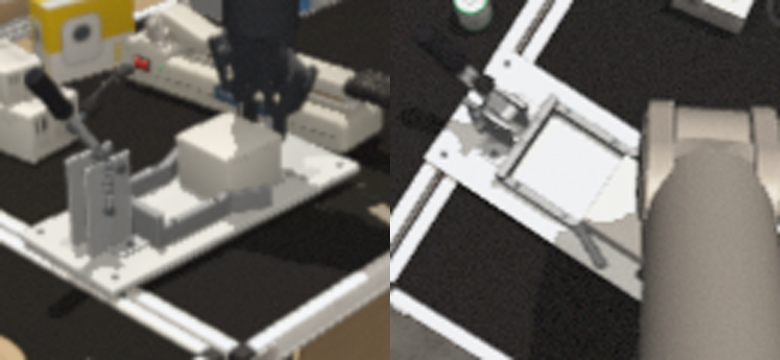

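The carton is caught on the +y flare: 20 N along x, and its friction pulls the tool toward -y. I'll ease off slightly and drag it toward the midline (tool +y) while still pressing lightly.

arm_command --commands '[0,0.002,0,0,0,0,0.35,0,0.004,0,0,0,0,0.35,0,0.006,0,0,0,0,0.35,0,0.008,0,0,0,0,0.35]'

```text
t: 4.1
eef_pos: [0.5484, -0.1954, 0.0492]
tool_rot: [-0.0, 0.875, 0.484, 0.0]
contact_force: [0.2, -0.5, -0.1]
gripper_width: 0.35
grasp_force: 0.1
```

arm_command --commands '[0.005,0,0,0,0,0,0.35,0.01,0,0,0,0,0,0.35,0.015,0,0,0,0,0,0.35,0.02,0,0,0,0,0,0.35]'

```text
t: 4.5
eef_pos: [0.5592, -0.1783, 0.0493]
tool_rot: [-0.0, 0.875, 0.484, 0.0]
contact_force: [-1.3, 0.2, 0.3]
gripper_width: 0.351
grasp_force: 0.1
```

arm_command --commands '[0.006,-0.001,0,0,0,0,0.35,0.012,-0.002,0,0,0,0,0.35,0.018,-0.003,0,0,0,0,0.35,0.024,-0.003,0,0,0,0,0.35,0.03,-0.003,0,0,0,0,0.35,0.036,-0.003,0,0,0,0,0.35,0.042,-0.003,0,0,0,0,0.35,0.048,-0.003,0,0,0,0,0.35]'

```text
t: 5.3
eef_pos: [0.5821, -0.1367, 0.0493]
tool_rot: [-0.0, 0.875, 0.484, -0.0]
contact_force: [0.3, -0.1, 0.2]
gripper_width: 0.348
grasp_force: 0.2
```

arm_command --commands '[0.004,0,0,0,0,0,0.35,0.008,0,0,0,0,0,0.35,0.012,0,0,0,0,0,0.35,0.015,0,0,0,0,0,0.35,0.017,0,0,0,0,0,0.35,0.017,0,0,0,0,0,0.35]'

```text
t: 5.9
eef_pos: [0.5888, -0.1256, 0.0492]
tool_rot: [0.0, 0.876, 0.483, -0.003]
contact_force: [-5.2, -5.4, 5.8]
gripper_width: 0.349
grasp_force: 4.1
```

arm_command --commands '[0.003,0,0,0,0,0,0.35,0.003,0,0,0,0,0,0.35]'

```text
t: 6.1
eef_pos: [0.5888, -0.1255, 0.0492]
tool_rot: [0.001, 0.876, 0.482, -0.005]
contact_force: [-10.0, -10.3, 10.3]
gripper_width: 0.349
grasp_force: 7.2
```

```bash
python3 - <<'E'
from station import *
import cv2,numpy as np
c=[]
for n,(x,y) in dict(side=(170,170),top=(195,130)).items():
    i=read_camera(n)["img"][y:y+96,x:x+78,::-1]
    c.append(cv2.resize(i,None,fx=5,fy=5,interpolation=cv2.INTER_CUBIC))
cv2.imwrite("pics/c4.png",np.hstack(c))
E
```

```text
(no output)
```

View pics/c4.png

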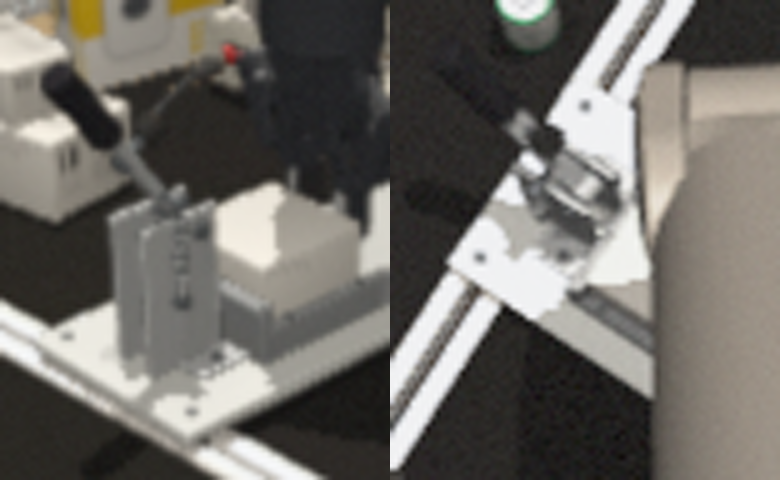

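The carton is against the stop in the side view, with its front top corner at about (245,255) by the bracket and 14 N resisting the push. I'll back off, rise, and check it.

arm_command --commands '[-0.01,0,0,0,0,0,0.35,-0.03,0,0,0,0,0,0.35,-0.04,0,-0.02,0,0,0,0.2,-0.04,0,-0.06,0,0,0,0,-0.04,0,-0.11,0,0,0,0,-0.04,0,-0.16,0,0,0,0,-0.04,0,-0.21,0,0,0,0,-0.04,0,-0.25,0,0,0,0]'

```text
t: 7.0
eef_pos: [0.5719, -0.1536, 0.3028]
tool_rot: [0.001, 0.875, 0.484, 0.001]
contact_force: [0.6, 0.5, 1.0]
gripper_width: 0.0
grasp_force: 0.0
```

```bash
python3 - <<'E'
from station import *
from h import *
print(get_obs()["eef_pos"])
i=read_camera("side")["img"][165:265,170:300,::-1]
i=cv2.resize(i,None,fx=6,fy=6,interpolation=cv2.INTER_CUBIC)
h=.037
for yaw in (57.9,):
  for dx,col in((0,(0,0,255)),(-.01,(255,0,0))):
    P=W([.614,-.0832,np.radians(yaw),.075],[(h+dx,h,0),(-h+dx,h,0),(-h+dx,-h,0),(h+dx,-h,0)])
    q=((proj("side",P)-[170,165]+.5)*6-.5).astype(int);cv2.polylines(i,[q],True,col,1)
cv2.imwrite("pics/c5.png",i)
E
```

```text
[ 0.5719 -0.1536  0.3028]
```

View pics/c5.png

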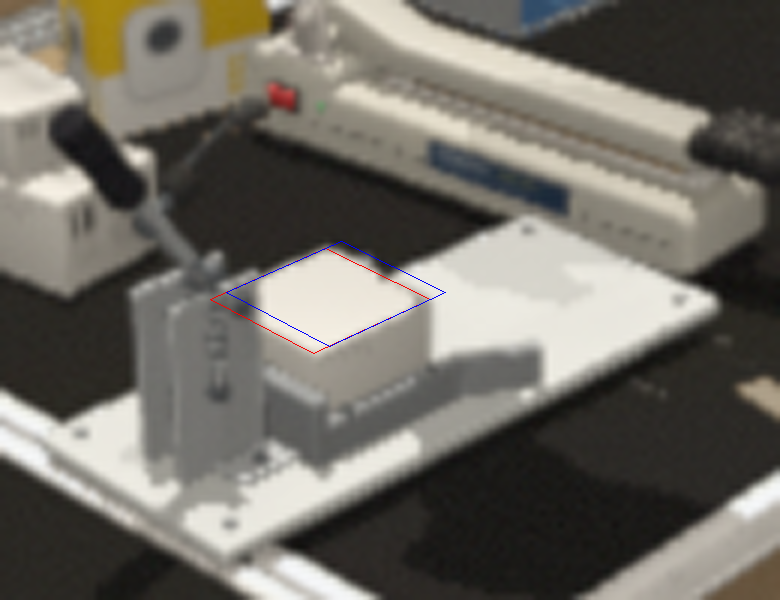

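The red outline (home pose) matches the carton's corners, including the rear one at (430,300), so it is home. Next I'll go over and behind the lever.

arm_command --commands '[0.04,0,0,0,0,0,0,0.08,0,0,0,0,0,0,0.12,0,0,0,0,0,0,0.16,0,0,0,0,0,0,0.2,0,0,0,0,0,0,0.23,-0.002,0,0,0,0,0,0.252,-0.002,0,0,0,0,0,0.252,-0.002,0,0,0,0,0]'

```text
t: 7.85
eef_pos: [0.7041, 0.0656, 0.2982]
tool_rot: [-0.002, 0.874, 0.486, 0.001]
contact_force: [-0.5, 0.3, 0.3]
gripper_width: 0.002
grasp_force: 0.0
```

arm_command --commands '[0,0,0.03,0,0,0,0,0,0,0.06,0,0,0,0,0,0,0.09,0,0,0,0,0,0,0.114,0,0,0,0,0,0,0.114,0,0,0,0]'

```text
t: 8.35
eef_pos: [0.7009, 0.0588, 0.1809]
tool_rot: [-0.001, 0.875, 0.483, -0.004]
contact_force: [-0.1, -0.2, -0.6]
gripper_width: 0.001
grasp_force: 0.0
```

```bash
python3 - <<'E'
from station import *
import cv2,numpy as np
print(get_obs()["eef_pos"])
c=[]
for n,(x,y) in dict(side=(150,150),top=(185,120)).items():
    i=read_camera(n)["img"][y:y+100,x:x+78,::-1]
    c.append(cv2.resize(i,None,fx=5,fy=5,interpolation=cv2.INTER_CUBIC))
cv2.imwrite("pics/c6.png",np.hstack(c))
E
```

```text
[0.70085044 0.05875925 0.18092126]
```

View pics/c6.png

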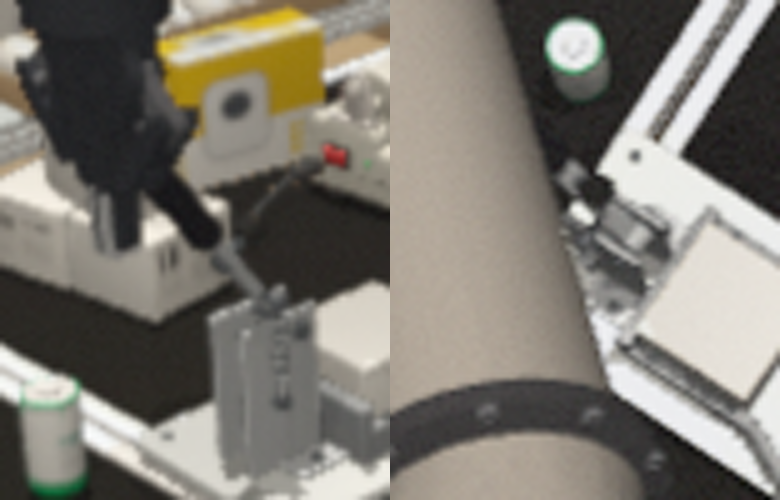

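The fingers are behind the grip in the side view, at (115,220), and the top view shows the carton flush against the stop. I'll push the lever over.

arm_command --commands '[-0.01,0,-0.002,0,0,0,0,-0.02,0.001,-0.004,0,0,0,0,-0.032,0.002,-0.006,0,0,0,0,-0.044,0.002,-0.008,0,0,0,0,-0.056,0.002,-0.008,0,0,0,0,-0.068,0.002,-0.008,0,0,0,0,-0.08,0.002,-0.008,0,0,0,0,-0.09,0.002,-0.008,0,0,0,0]'

```text
t: 9.25
eef_pos: [0.6565, -0.0186, 0.1932]
tool_rot: [0.0, 0.876, 0.483, -0.0]
contact_force: [1.7, 2.1, 1.6]
gripper_width: 0.002
grasp_force: 1.3
```

arm_command --commands '[-0.01,0,0,0,0,0,0,-0.02,0,0,0,0,0,0,-0.03,0,0,0,0,0,0,-0.04,0,0,0,0,0,0,-0.05,0,0,0,0,0,0,-0.06,0,0,0,0,0,0,-0.07,0,0,0,0,0,0,-0.07,0,0,0,0,0,0]'

```text
t: 10.05
eef_pos: [0.6193, -0.0784, 0.1933]
tool_rot: [0.0, 0.876, 0.483, -0.001]
contact_force: [-0.3, -0.8, -0.2]
gripper_width: 0.001
grasp_force: 0.0
```

arm_command --commands '[0,0,0,0,0,0,0,0,0,-0.04,0,0,0,0,0,0,-0.08,0,0,0,0,0,0,-0.12,0,0,0,0,0,0,-0.12,0,0,0,0]'

```text
t: 10.55
eef_pos: [0.6235, -0.0749, 0.3201]
tool_rot: [0.003, 0.875, 0.484, 0.005]
contact_force: [0.3, -0.5, -0.6]
gripper_width: 0.002
grasp_force: 0.0
```

```bash
python3 - <<'E'
from station import *
from h import *
print(get_obs()["eef_pos"])
c=[]
for n,(x,y) in dict(side=(150,150),top=(195,120)).items():
    i=read_camera(n)["img"][y:y+100,x:x+78,::-1]
    c.append(cv2.resize(i,None,fx=5,fy=5,interpolation=cv2.INTER_CUBIC))
cv2.imwrite("pics/c7.png",np.hstack(c))
E
```

```text
[ 0.6235 -0.0749  0.3201]
```

View pics/c7.png

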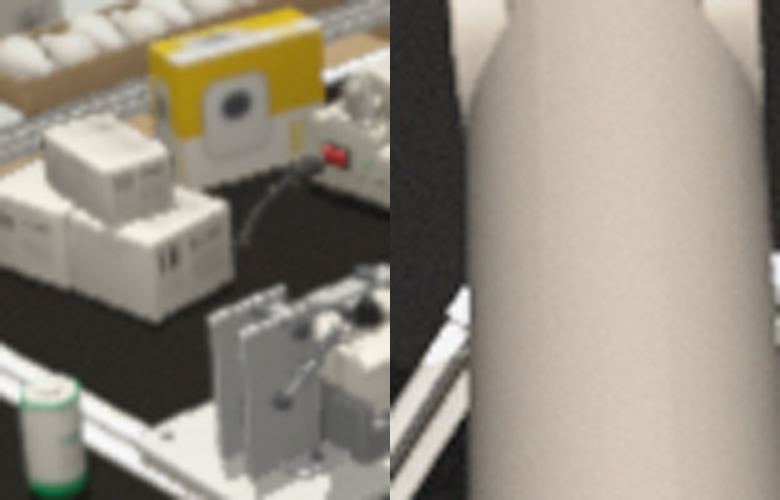

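The lever has snapped down over the carton, with its foot on the top at (370,310), and the gripper is clear above. I'll check that the carton's rear edge hasn't moved, then hand in.

```bash
python3 - <<'E'
from station import *
import cv2
a=cv2.imread("pics/c5.png");b=cv2.resize(read_camera("side")["img"][165:265,170:300,::-1],None,fx=6,fy=6,interpolation=cv2.INTER_CUBIC)
for r in(320,330,340): print(a[r,400:460:4].mean(1).astype(int),b[r,400:460:4].mean(1).astype(int))
E
```

```text
[160 151 144 140 138 136 142 155 187 215 225 229 229 229 230] [163 153 147 144 142 139 142 149 174 197 207 211 216 223 225]
[139 139 138 137 136 135 141 155 187 216 225 229 229 229 229] [142 141 140 139 138 137 140 150 175 198 206 209 210 211 214]
[138 137 136 136 135 132 139 155 189 219 225 229 230 229 230] [140 140 139 137 137 135 139 149 175 200 207 211 216 222 225]
```

The edge is unchanged, so I'm handing in.

```bash
python3 -c "
from station import *
print(hand_in())"
```

```text
the job is handed in; nothing more can be done
None
```

The carton is home against the end stop, the lever has snapped down and holds it there, the gripper is clear, and the job was handed in at about 10.6 s; the carton caught briefly on a rail flare (about 20 N) on the way in and was eased free.

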